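# Sweep the loose tiles into the bay

### The job

Clear the worktop: with the fingertips, sweep the three loose tiles across the table into the open mouth of the three-sided wooden bay, so that all of each tile is inside the mouth line and lies flat on the table. Slide the tiles along the table, do not pick up or lift any of them, and leave the tape measure, the masking tape and the glue tube where they are.

Things in the scene. Friction and masses are not known exactly. Their poses are not given: they have to be found in the camera images.
- tile_bay: Three-sided bay of plain plywood rails (12 mm thick, 25 mm high) screwed to the table at the left; no floor. Its mouth faces roughly to -y; place and yaw vary. Inside 300 mm wide, 130 mm deep. Origin on the table at the middle of the mouth line (joining the rails' free ends); x points inward (back rail's inner face at x = 0.130), y along the mouth (side rails' inner faces at +-0.150).
- bay_back (a point): Point on the table at the middle of the back rail's inner face, 130 mm straight in from the middle of the mouth.
- tile_a: One of three equal loose rectangular tiles, pale wood-grain glaze, 72 x 32 x 6 mm, about 34 g, lying flat. Origin at the centre of its underside, x along the 72 mm side, y along the 32 mm side, z up.
- tile_a_corner0 (a point): The +x +y corner of tile_a, half-way up its thickness.
- tile_a_corner1 (a point): The -x +y corner of tile_a, half-way up its thickness.
- tile_a_corner2 (a point): The -x -y corner of tile_a, half-way up its thickness.
- tile_a_corner3 (a point): The +x -y corner of tile_a, half-way up its thickness.
- tile_b: One of three equal loose rectangular tiles, pale wood-grain glaze, 72 x 32 x 6 mm, about 34 g, lying flat. Origin at the centre of its underside, x along the 72 mm side, y along the 32 mm side, z up.
- tile_b_corner0 (a point): The +x +y corner of tile_b, half-way up its thickness.
- tile_b_corner1 (a point): The -x +y corner of tile_b, half-way up its thickness.
- tile_b_corner2 (a point): The -x -y corner of tile_b, half-way up its thickness.
- tile_b_corner3 (a point): The +x -y corner of tile_b, half-way up its thickness.
- tile_c: One of three equal loose rectangular tiles, pale wood-grain glaze, 72 x 32 x 6 mm, about 34 g, lying flat. Origin at the centre of its underside, x along the 72 mm side, y along the 32 mm side, z up.
- tile_c_corner0 (a point): The +x +y corner of tile_c, half-way up its thickness.
- tile_c_corner1 (a point): The -x +y corner of tile_c, half-way up its thickness.
- tile_c_corner2 (a point): The -x -y corner of tile_c, half-way up its thickness.
- tile_c_corner3 (a point): The +x -y corner of tile_c, half-way up its thickness.
- tape_measure: Bystander among the tiles: tape measure standing on edge, 33 (x) x 80 (y) x 60 mm high. Origin at the centre of its underside.
- masking_tape: Bystander beyond the tiles: roll of masking tape lying flat, about 104 mm across, 25 mm high. Origin at the centre of its underside.
- glue_tube: Bystander to the right of the tiles: glue tube lying flat across, 51 (x) x 181 (y) x 34 mm high. Origin at the centre of its underside.

How it is judged:
At the end, for the whole second after the job is handed in: All four corners of each tile lie inside the bay's mouth line (at most 4 mm short of it), each tile's centre lies between the rails, and each tile is flat on the table (not on another tile or a rail: underside less than 3 mm up, tilt under 0.08 rad) and at rest (x of each of tile_a_corner0, tile_a_corner1, tile_a_corner2, tile_a_corner3, tile_b_corner0, tile_b_corner1, tile_b_corner2, tile_b_corner3, tile_c_corner0, tile_c_corner1, tile_c_corner2, tile_c_corner3 in the frame of tile_bay above -0.004 m and x of each of tile_a, tile_b, tile_c in the frame of tile_bay below 0.13 m and y of tile_a in the frame of tile_bay between -0.15 and 0.15 m and height (world z) of each of tile_a, tile_b, tile_c below 0.003 m and angle between each of tile_a, tile_b, tile_c's own z axis and vertical below 0.08 rad and linear speed of each of tile_a, tile_b, tile_c below 0.01 m/s and y of tile_b in the frame of tile_bay between -0.15 and 0.15 m and y of tile_c in the frame of tile_bay between -0.15 and 0.15 m); the robot touches nothing.
It fails at once if A tile is lifted off the table (its centre more than 15 mm up) or turned up on edge (over 0.6 rad) (height (world z) of any of tile_a, tile_b, tile_c above 0.015 m or angle between any of tile_a, tile_b, tile_c's own z axis and vertical above 0.6 rad).
It fails at once if The tape measure, masking tape or glue tube is displaced by more than 20 mm (distance of any of tape_measure, masking_tape, glue_tube from where it was at the start of the episode above 0.02 m).
It fails at once if The tape measure, masking tape or glue tube is tipped (angle between any of tape_measure, masking_tape, glue_tube's own z axis and vertical above 0.3 rad).
It also fails if it takes over 72 s, if anything falls off the work surface, if the arm or the gripper's body presses on something with over 40 N, if the wrist force passes 120 N, or if a joint passes its speed limit or range.

### The arm

A 6-joint arm with a two-finger parallel gripper is mounted at the origin on a cart in front of the work surface, level with it; the furniture and walls round the work are solid. World frame = base frame: x ahead of the robot, y to its left, z up, the work surface at z = 0. Lengths are in m, angles in rad, forces in N, time in s.
With the tool pointing down it reaches from about 0.35 to 0.975 m from the base axis. Payload 4.9 kg.
Tool frame: the origin (TCP) lies on the centre line of the jaws, within the pads' length; the fingertips stand manip.tcp_to_tips ahead of it and the grasp point (between the pads) is the TCP (manip.tcp_to_tips is the distance from the TCP to the fingertips, in m); y points along the fingers, z is the direction in which the jaws open and shut, and the axes are right-handed (so a half turn about y gives the same grasp; the last joint's range is limited). The gripper opens to 85 mm and grips with 20 to 120 N. Pads are 22 mm wide; open, the fingers measure 114 mm over their backs; the gripper's body (76 mm by 85 mm) begins 54 mm behind the grasp point. The pads swing forward as they close: fully open they stand 13 mm farther back than shut.
Start: joints at [-1.254, 0.053, 1.613, -0, 1.476, -0.119], TCP at [0.264, -0.567, 0.225] pointing down, gripper open.
Joint ranges: [-3.01, 3.01], [-1.01, 2.22], [0.06, 2.58], [-1.02, 4.17], [0.09, 2.62], [-3.14, 3.14]. Speed limits (rad/s): [2.57, 2.57, 3.14, 3.14, 3.14, 3.14].

### API

Orientations are given as a unit quaternion [w, x, y, z].
In Python, from plant import manip gives the robot as it stands.
- The arm moves only by the tool apply_moves, never from a script. Its argument "moves" is a list of rows, each a list of 7 numbers: the gripper's target within -1 to 1 (shut at 1, half-way at 0, fully open at -1), then the shift along the tool's x, y, z in mm, then the turn, a rotation vector about the tool's x, y, z in degrees. A call has 1 to 20 rows; each row shifts and turns the commanded pose from where the row before left it, along the tool's axes as they then stand; what a row does not reach is not made up. A row lasts 1/10 s, in which the tool goes at most 50 mm and 8.59 degrees, less where a joint would pass 70% of its speed; a pose out of reach is approached as far as the arm can. A call with a gripper value outside its range is refused whole. The fingers move at their own pace and stop on an object; the grip force is fixed at half the most. Time passes only in rows, so rows that do not move let the fingers close. It gives the time, the measured TCP pose, the force and the opening at its end, in the units of the state.
- manip.state(): the state, without advancing time (a new reading comes with each control period).
- manip.grab_frame(name): name is "side" or "top" or "wrist"; returns the picture (420x560x3 uint8, blue, green, red); there is no depth.
- manip.calibration(name): a dict with "mtx" (3x3 intrinsics, pixels), "distortion" ([k1, k2, p1, p2, k3] as OpenCV has them; the pictures are not rectified), "T" (4x4, takes a point from camera to world coordinates); the wrist camera has in their place "T_tool_cam" (4x4, takes a point from camera to tool coordinates, whose origin is the TCP and whose axes are the tool frame's). Camera axes: x right, y down, z forward; pixel columns grow to the right and rows downward; lengths in m; the calibration is good to about 2 mm. A picture is of the moment at which its call begins: read the wrist's pose just before it. calibration takes no time and is no camera call.
- manip.job_done(): hands the job in, once; it reports no verdict.
The state is a dict: "time": time; "joint_pos": joint angles; "joint_vel": joint speeds; "joint_efforts": joint torques, N m; "tool_pos": TCP position; "tool_rot": TCP orientation; "contact_force": force on the tool from outside, world axes, zero at the start; "ft_torque": the same for the moment, N m; "gripper_width": opening from 0.0 (shut) to 1.0 (fully open).
Only numpy, scipy, OpenCV 4.12 (cv2) and the standard library are available. Lean on these libraries where they do the work, as an engineer would, in place of code of your own. Each camera call takes 0.05 s, during which the arm holds its last target. There are 200 camera calls.

## Working session

There is one attempt and no reset: what is moved stays moved. The work goes in short steps, Python scripts to look and compute and a tool call to move; the robot and the scene stay as the last step left them, time stands still between calls to the robot, and variables do not carry over. Pictures are saved under pics/ and viewed, about 8 in all and at most 12, crops included, and the job is handed in when it is done.

Besides the shell and the picture viewer there is one more tool, called as a command line: name --pt "numbers of a row" for each row, then --argument value for the rest. apply_moves: Moves the arm, as the interface text tells. Its arguments: {"type":"object","properties":{"moves":{"type":"array","items":{"type":"array","items":{"type":"number"}}}},"required":["moves"]}

```bash
mkdir -p pics; ls; python3 - <<'E'
from plant import manip
import cv2
s=manip.state();print(s, manip.tcp_to_tips)
for n in("top","side"):
    f=manip.grab_frame(n);cv2.imwrite(f"pics/{n}0.png",f)
    c=manip.calibration(n);print(c)
E
```

```text
pics
{'time': 0.0, 'joint_pos': array([-1.25400543e+00,  5.33631665e-02,  1.61426733e+00, -1.41468506e-05,
        1.47599433e+00, -1.18982422e-01]), 'joint_vel': array([-0.00111562,  0.00074801, -0.00161507, -0.00027329,  0.00060835,
        0.00063127]), 'joint_efforts': array([ 9.12277992e-04, -3.93672967e+01, -3.70181000e+01, -2.10473668e-04,
        6.91032823e-03, -9.21115770e-06]), 'tool_pos': array([ 0.26363074, -0.56599   ,  0.22357505]), 'tool_rot': array([ 0.15277745, -0.15292925,  0.69110229, -0.68967334]), 'contact_force': array([-0.61737385, -0.34177935, -0.37471077]), 'ft_torque': array([ 0.00245679, -0.01618602, -0.0025624 ]), 'gripper_width': 1.0013423837734672} 0.019
{'mtx': array([[532.49868278,   0.        , 268.17706161],
       [  0.        , 532.49868278, 208.85328597],
       [  0.        ,   0.        ,   1.        ]]), 'distortion': array([-0.1481792,  0.       ,  0.       ,  0.       ,  0.       ]), 'T': array([[-1.62604368e-04, -9.97493243e-01,  7.07615938e-02,
         4.84407319e-01],
       [-9.99966792e-01,  7.38748281e-04,  8.11594850e-03,
        -1.27575865e-02],
       [-8.14787880e-03, -7.07579242e-02, -9.97460239e-01,
         1.17119096e+00],
       [ 0.00000000e+00,  0.00000000e+00,  0.00000000e+00,
         1.00000000e+00]])}
{'mtx': array([[417.83699275,   0.        , 280.86839227],
       [  0.        , 417.83699275, 209.77122883],
       [  0.        ,   0.        ,   1.        ]]), 'distortion': array([-0.11346091,  0.        ,  0.        ,  0.        ,  0.        ]), 'T': array([[-0.96092212, -0.11105561,  0.25356525,  0.31358979],
       [-0.27663894,  0.41827857, -0.865167  ,  0.8897485 ],
       [-0.00997926, -0.90150413, -0.43265543,  0.50458953],
       [ 0.        ,  0.        ,  0.        ,  1.        ]])}
```

```bash
cat > h.py <<'E'
import numpy as np, cv2
from plant import manip
def proj(P,n):
    c=manip.calibration(n);Ti=np.linalg.inv(c["T"])
    r,_=cv2.Rodrigues(Ti[:3,:3])
    return cv2.projectPoints(np.asarray(P,float).reshape(-1,3),r,Ti[:3,3],c["mtx"],c["distortion"])[0][:,0]
def ortho(f,n,x0,x1,y0,y1,s,z=0):
    """bird's eye: up=+x, left=+y, s px per m, grid each 0.1"""
    X,Y=np.meshgrid(np.arange(x1,x0,-1/s),np.arange(y1,y0,-1/s),indexing='ij')
    m=proj(np.stack([X,Y,0*X+z],-1),n).reshape(*X.shape,2).astype(np.float32)
    return cv2.remap(f,m,None,cv2.INTER_LINEAR)
def grid(o,x0,x1,y0,y1,s,d=0.1):
    o=o.copy()
    for v in np.arange(np.ceil(x0/d)*d,x1,d):
        r=int((x1-v)*s);cv2.line(o,(0,r),(o.shape[1],r),(255,255,0),1);cv2.putText(o,f"{v:.2f}",(0,r-2),0,.4,(0,0,255),1)
    for v in np.arange(np.ceil(y0/d)*d,y1,d):
        r=int((y1-v)*s);cv2.line(o,(r,0),(r,o.shape[0]),(255,255,0),1);cv2.putText(o,f"{v:.2f}",(r+2,10),0,.4,(0,0,255),1)
    return o
E
python3 - <<'E'
from h import *
f=cv2.imread("pics/top0.png")
a=(0.1,.9,-.55,.5,750)
cv2.imwrite("pics/o0.png",grid(ortho(f,"top",*a),*a))
E
```

```text
(no output)
```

View pics/o0.png

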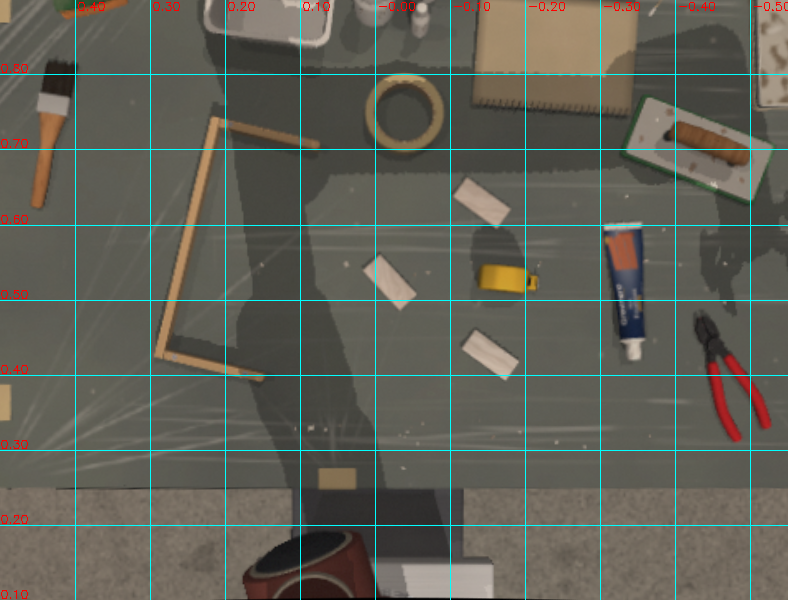

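View pics/top0.png

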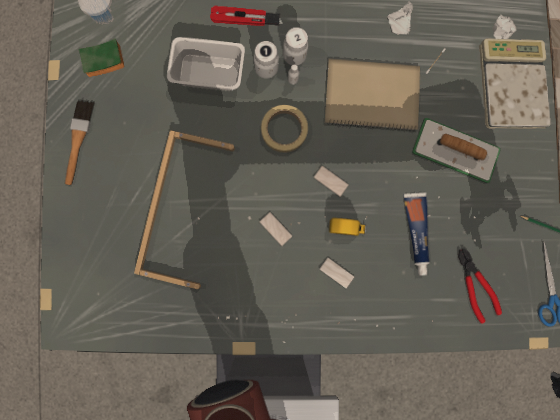

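The orthographic view shows the bay, with rail ends at pixels (318,145) and (263,378). The tiles are at about (390,281), (482,202) and (490,354). The tape measure is at (503,278), the masking tape at (405,112) and the glue at (625,290). Next I'll refine the tiles and work out the tool frame.

```bash
python3 - <<'E'
from h import *
from scipy.spatial.transform import Rotation as R
f=cv2.imread("pics/top0.png");s=2000
for n,(x,y) in dict(a=(.525,-.02),b=(.631,-.143),c=(.428,-.153)).items():
    o=ortho(f,"top",x-.06,x+.06,y-.06,y+.06,s,.006)
    g=cv2.cvtColor(o,cv2.COLOR_BGR2GRAY);_,m=cv2.threshold(g,0,255,cv2.THRESH_OTSU)
    m=cv2.morphologyEx(m,cv2.MORPH_OPEN,np.ones((9,9)))
    k,_=cv2.findContours(m,0,2);k=max(k,key=cv2.contourArea)
    r=cv2.minAreaRect(k);b=cv2.boxPoints(r)
    print(n,"c",x+.06-r[0][1]/s,y+.06-r[0][0]/s,"size",np.array(r[1])/s,[(round(x+.06-p[1]/s,3),round(y+.06-p[0]/s,3)) for p in b])
st=manip.state();q=st["tool_rot"];M=R.from_quat([*q[1:],q[0]]).as_matrix();print(M.round(3))
# bay mouth: fit rails by known outline, print predicted pixel/ortho positions
E=lambda p:None
u=np.array([.23,.974]);u/=np.linalg.norm(u);v=np.array([-u[1],u[0]]);o=np.array([.55,.11])
a=(0.3,.85,-.25,.4,1150)
im=ortho(f,"top",*a,z=.025)
for bx,by in [(0,-.15),(0,.15),(.13,-.15),(.13,.15)]:
    p=o+bx*u+by*v;cv2.circle(im,(int((a[3]-p[1])*a[4]),int((a[1]-p[0])*a[4])),3,(0,0,255),-1)
cv2.imwrite("pics/bay.png",im)
E
```

```text
a c 0.5234584503173828 -0.019079338073730474 size [0.07211235 0.03133341] [(np.float32(0.539), np.float32(0.017)), (np.float32(0.56), np.float32(-0.006)), (np.float32(0.508), np.float32(-0.055)), (np.float32(0.487), np.float32(-0.032))]
b c 0.6290228843688965 -0.14120171737670897 size [0.07233104 0.03204358] [(np.float32(0.637), np.float32(-0.102)), (np.float32(0.663), np.float32(-0.121)), (np.float32(0.621), np.float32(-0.18)), (np.float32(0.595), np.float32(-0.161))]
c c 0.42680690002441407 -0.15267097091674806 size [0.07178834 0.03163361] [(np.float32(0.435), np.float32(-0.114)), (np.float32(0.461), np.float32(-0.133)), (np.float32(0.419), np.float32(-0.191)), (np.float32(0.393), np.float32(-0.173))]
[[-0.907 -0.001  0.422]
 [-0.422  0.002 -0.907]
 [-0.    -1.    -0.002]]
```

View pics/bay.png

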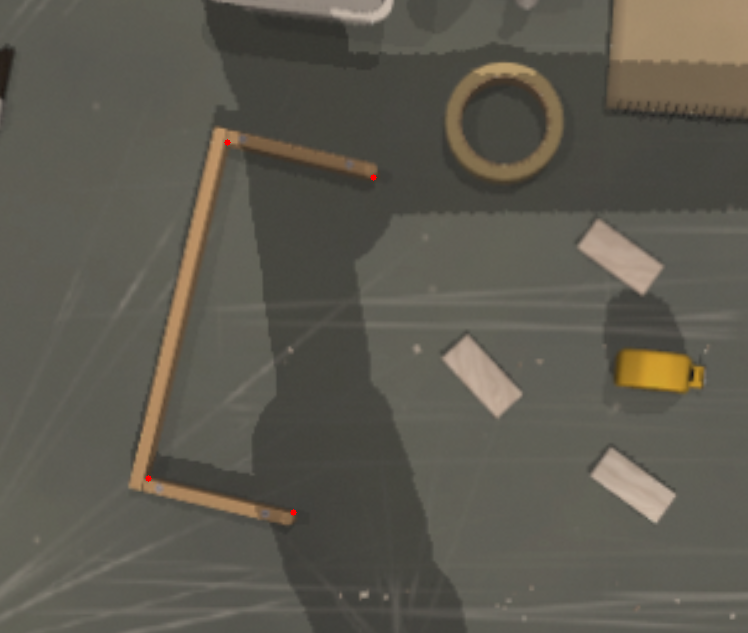

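Every point agrees with the given sizes: the tiles measure 72x32 mm, the bay outline fits within 3 mm, and the mouth midpoint is (0.550, 0.110) with inward heading about 77°. I'll push each tile on its long edge along a curve, using partly open fingers as a rake, starting with A. First I move above A's start point.

apply_moves --pt "0.3 -33 0 -23.6 0 0 0" --pt "0.3 -33 0 -23.6 0 0 0" --pt "0.3 -33 0 -23.6 0 0 0" --pt "0.3 -33 0 -23.6 0 0 0" --pt "0.3 -33 0 -23.6 0 0 0" --pt "0.3 -33 0 -23.6 0 0 0" --pt "0.3 -33 0 -23.6 0 0 0" --pt "0.3 -33 0 -23.6 0 0 0" --pt "0.3 -33 0 -23.6 0 0 0" --pt "0.3 -33 0 -23.6 0 0 0" --pt "0.3 -33 0 -23.6 0 0 0" --pt "0.3 -33 0 -23.6 0 0 0" --pt "0.3 -33 0 -23.6 0 0 0" --pt "0.3 -33 0 -23.6 0 0 0"

```text
time: 1.5
tool_pos: [0.5435, -0.0703, 0.2243]
tool_rot: [0.153, -0.153, 0.69, -0.69]
contact_force: [0.1, -0.4, 0.3]
gripper_width: 0.345
```

apply_moves --pt "0.3 0 10 0 0 -8 0" --pt "0.3 0 10 0 0 -8 0" --pt "0.3 0 10 0 0 -8 0" --pt "0.3 0 10 0 0 -8 0" --pt "0.3 0 10 0 0 -8 0" --pt "0.3 0 10 0 0 -8 0" --pt "0.3 0 10 0 0 -8 0" --pt "0.3 0 10 0 0 -8 0" --pt "0.3 0 10 0 0 -8 0" --pt "0.3 0 10 0 0 -8 0" --pt "0.3 0 0 0 0 0 0" --pt "0.3 0 0 0 0 0 0"

```text
time: 2.7
tool_pos: [0.5429, -0.0719, 0.1245]
tool_rot: [-0.56, 0.56, -0.432, 0.431]
contact_force: [-0.6, 0.0, -0.2]
gripper_width: 0.348
```

```bash
cat >> h.py <<'E'
from scipy.spatial.transform import Rotation as R
U=np.array([.23,.973]);V=np.array([-U[1],U[0]]);O=np.array([.55,.11])
def bay(p): d=np.asarray(p)[:2]-O;return (d@U).round(4),(d@V).round(4)
def pose():
    s=manip.state();q=s["tool_rot"];M=R.from_quat([*q[1:],q[0]]).as_matrix()
    h=np.degrees(np.arctan2(-M[1,0],-M[0,0]))
    print("t",round(s["time"],2),"p",s["tool_pos"].round(4),"heading",h.round(1),"w",round(s["gripper_width"],3),"F",s["contact_force"].round(1),"down",M[:,1].round(3))
    return s["tool_pos"],h,M
def goto(p,h):
    "shift in tool axes (present orientation) and turn about tool y, to reach p with heading h"
    q,h0,M=pose();print("shift mm",(M.T@(np.asarray(p)-q)*1000).round(1),"turn y",round(h0-h,1))
def sim(p,h,segs):
    p=np.array(p,float)
    for n,d,t in segs:
        for _ in range(n): p+=d/1000*np.array([np.cos(np.radians(h)),np.sin(np.radians(h))]);h-=t
    c=p+.027*np.array([np.cos(np.radians(h)),np.sin(np.radians(h))])
    print("end",p.round(3),"h",h,"tile centre",c.round(3),"bay",bay(c))
E
python3 - <<'E'
from h import *
goto((.543,-.073,.03),105)
sim((.543,-.073),105,[(2,10,0),(10,10,3.5),(11,10,0)])
sim((.658,-.1905),115,[(2,10,0),(15,10,2.8),(15,10,0)])
sim((.456,-.2025),115,[(2,10,0),(15,10,2.8),(20,10,0)])
E
```

```text
t 2.7 p [ 0.5429 -0.0719  0.1245] heading 104.8 w 0.348 F [-0.6  0.  -0.2] down [-0.001  0.    -1.   ]
shift mm [ 1.1 94.5 -0. ] turn y -0.2
end [0.577 0.148] h 70.0 tile centre [0.586 0.174] bay (np.float64(0.0701), np.float64(-0.0204))
end [0.68  0.117] h 73.00000000000004 tile centre [0.687 0.143] bay (np.float64(0.0637), np.float64(-0.1262))
end [0.492 0.153] h 73.00000000000004 tile centre [0.5   0.179] bay (np.float64(0.0554), np.float64(0.0643))
```

apply_moves --pt "0.3 0 25 0 0 0 0" --pt "0.3 0 25 0 0 0 0" --pt "0.3 0 25 0 0 0 0" --pt "0.3 0 18 0 0 0 0" --pt "0.3 0 5 0 0 0 0" --pt "0.3 0 3 0 0 0 0" --pt "0.3 0 2 0 0 0 0" --pt "0.3 0 0 0 0 0 0"

```text
time: 3.5
tool_pos: [0.544, -0.0723, 0.0229]
tool_rot: [0.561, -0.561, 0.43, -0.431]
contact_force: [-0.6, -0.5, 0.2]
gripper_width: 0.35
```

```bash
python3 - <<'E'
from h import *
pose()
cv2.imwrite("pics/side1.png",manip.grab_frame("side")[120:360,120:520])
sim((.543,-.073),105,[(2,10,0),(10,10,2.5),(11,10,0)])
sim((.658,-.1905),115,[(2,10,0),(15,10,2),(15,10,0)])
sim((.456,-.2025),115,[(2,10,0),(15,10,2.4),(20,10,0)])
E
```

```text
t 3.5 p [ 0.544  -0.0723  0.0229] heading 104.9 w 0.35 F [-0.6 -0.5  0.2] down [ 0.002 -0.001 -1.   ]
end [0.55  0.154] h 80.0 tile centre [0.555 0.18 ] bay (np.float64(0.0695), np.float64(0.0112))
end [0.634 0.123] h 85 tile centre [0.637 0.15 ] bay (np.float64(0.0584), np.float64(-0.0752))
end [0.465 0.158] h 78.99999999999991 tile centre [0.47  0.185] bay (np.float64(0.054), np.float64(0.0952))
```

View pics/side1.png

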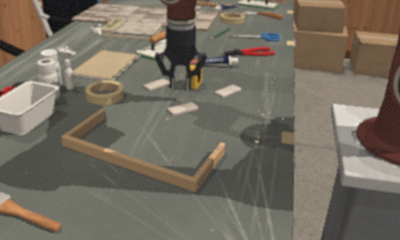

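The side view shows the gripper just behind tile A, clear of the tape measure at about (195,72). Next I feel for the table.

apply_moves --pt "0.3 0 1 0 0 0 0" --pt "0.3 0 1 0 0 0 0" --pt "0.3 0 0 0 0 0 0"

```text
time: 3.85
tool_pos: [0.5432, -0.072, 0.0199]
tool_rot: [0.561, -0.561, 0.431, -0.431]
contact_force: [-0.9, -0.6, -0.2]
gripper_width: 0.352
```

apply_moves --pt "0.3 0 1 0 0 0 0" --pt "0.3 0 1 0 0 0 0" --pt "0.3 0 0 0 0 0 0"

```text
time: 4.15
tool_pos: [0.543, -0.072, 0.0175]
tool_rot: [-0.561, 0.561, -0.431, 0.43]
contact_force: [0.0, 0.4, -0.1]
gripper_width: 0.35
```

apply_moves --pt "0.3 -10 0 0 0 0 0" --pt "0.3 -10 0 0 0 0 0" --pt "0.3 -10 0 0 0 2.5 0" --pt "0.3 -10 0 0 0 2.5 0" --pt "0.3 -10 0 0 0 2.5 0" --pt "0.3 -10 0 0 0 2.5 0" --pt "0.3 -10 0 0 0 2.5 0" --pt "0.3 -10 0 0 0 2.5 0" --pt "0.3 -10 0 0 0 2.5 0" --pt "0.3 -10 0 0 0 2.5 0" --pt "0.3 -10 0 0 0 2.5 0" --pt "0.3 -10 0 0 0 2.5 0" --pt "0.3 0 0 0 0 0 0"

```text
time: 5.45
tool_pos: [0.5312, 0.0478, 0.0178]
tool_rot: [0.455, -0.455, 0.541, -0.541]
contact_force: [0.4, -0.4, -0.3]
gripper_width: 0.349
```

```bash
python3 - <<'E'
from h import *
pose()
a=(.3,.8,-.25,.35,1000)
cv2.imwrite("pics/o1.png",grid(ortho(manip.grab_frame("top"),"top",*a),*a))
E
```

```text
t 5.45 p [0.5312 0.0478 0.0178] heading 80.1 w 0.349 F [ 0.4 -0.4 -0.3] down [-0.  0. -1.]
```

View pics/o1.png

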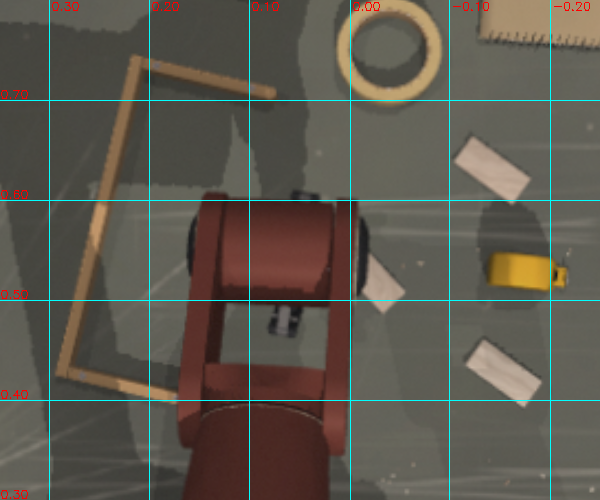

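The top view shows tile A still at its start, around (383,283), so the tips passed over it. I'll feel for the table here, where there's nothing in the way.

apply_moves --pt "0.3 0 1 0 0 0 0" --pt "0.3 0 1 0 0 0 0" --pt "0.3 0 0 0 0 0 0"

```text
time: 5.8
tool_pos: [0.5313, 0.046, 0.0156]
tool_rot: [0.454, -0.454, 0.542, -0.542]
contact_force: [-0.1, -0.6, 0.6]
gripper_width: 0.356
```

apply_moves --pt "0.3 0 1 0 0 0 0" --pt "0.3 0 1 0 0 0 0" --pt "0.3 0 0 0 0 0 0"

```text
time: 6.1
tool_pos: [0.5314, 0.0462, 0.0136]
tool_rot: [0.454, -0.454, 0.542, -0.542]
contact_force: [-0.1, 0.8, -0.9]
gripper_width: 0.35
```

apply_moves --pt "0.3 0 1 0 0 0 0" --pt "0.3 0 1 0 0 0 0" --pt "0.3 0 0 0 0 0 0"

```text
time: 6.4
tool_pos: [0.5314, 0.0463, 0.0116]
tool_rot: [0.454, -0.454, 0.542, -0.542]
contact_force: [-0.4, 0.4, 0.0]
gripper_width: 0.35
```

apply_moves --pt "0.3 0 1 0 0 0 0" --pt "0.3 0 1 0 0 0 0" --pt "0.3 0 0 0 0 0 0"

```text
time: 6.7
tool_pos: [0.5314, 0.0463, 0.0096]
tool_rot: [0.454, -0.454, 0.542, -0.542]
contact_force: [0.6, -0.4, 0.2]
gripper_width: 0.35
```

apply_moves --pt "0.3 0 1 0 0 0 0" --pt "0.3 0 1 0 0 0 0" --pt "0.3 0 0 0 0 0 0"

```text
time: 7.0
tool_pos: [0.5314, 0.0463, 0.0076]
tool_rot: [0.454, -0.454, 0.542, -0.542]
contact_force: [0.4, -0.2, -0.3]
gripper_width: 0.352
```

apply_moves --pt "0.3 0 1 0 0 0 0" --pt "0.3 0 1 0 0 0 0" --pt "0.3 0 0 0 0 0 0"

```text
time: 7.3
tool_pos: [0.5314, 0.0463, 0.0056]
tool_rot: [0.454, -0.454, 0.542, -0.542]
contact_force: [-0.5, -0.1, 0.2]
gripper_width: 0.351
```

apply_moves --pt "0.3 0 1 0 0 0 0" --pt "0.3 0 1 0 0 0 0" --pt "0.3 0 0 0 0 0 0"

```text
time: 7.6
tool_pos: [0.5314, 0.0463, 0.0036]
tool_rot: [0.454, -0.454, 0.542, -0.542]
contact_force: [0.2, 0.5, -0.2]
gripper_width: 0.348
```

```bash
python3 - <<'E'
from h import *
pose()
print([ (x,getattr(manip,x)) for x in dir(manip) if not x.startswith('_') and not callable(getattr(manip,x))])
f=manip.grab_frame("wrist");cv2.imwrite("pics/w1.png",f)
E
```

```text
t 7.6 p [0.5314 0.0463 0.0036] heading 80.0 w 0.348 F [ 0.2  0.5 -0.2] down [-0.  0. -1.]
[('tcp_to_tips', 0.019)]
```

View pics/w1.png

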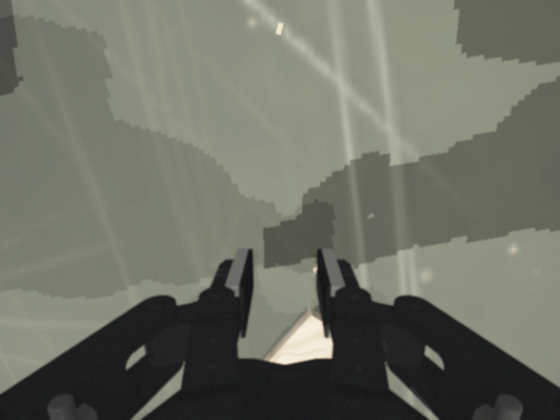

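The wrist view shows the fingertips at about (245,250) and (323,250), apparently off the table, with tile A behind at (310,340). I'll compute the tip height from this.

```bash
python3 - <<'E'
from h import *
c=manip.calibration("wrist");print(c)
K,D,T=c["mtx"],c["distortion"],c["T_tool_cam"]
p,h,M=pose()
for px in [(252,252),(317,252),(310,310)]:
    u=cv2.undistortPoints(np.array([[px]],float),K,D)[0,0];d=T[:3,:3]@np.array([*u,1]);t=T[:3,3]
    for y in (.005,.012,.019): print(px,"tool y",y,((t+d*(y-t[1])/d[1])*1000).round(1))
    w=M@d;o=p+M@t;print(" table",(o+w*(-o[2]/w[2])).round(3), "tile top",(o+w*((.006-o[2])/w[2])).round(3))
E
```

```text
{'mtx': array([[330.40323797,   0.        , 284.52067249],
       [  0.        , 330.40323797, 206.12771744],
       [  0.        ,   0.        ,   1.        ]]), 'distortion': array([-0.04877585,  0.        ,  0.        ,  0.        ,  0.        ]), 'T_tool_cam': array([[-8.13563702e-04,  9.59848055e-01,  2.80519249e-01,
        -7.18169371e-02],
       [-1.01765355e-03, -2.80519991e-01,  9.59847644e-01,
        -1.48473237e-01],
       [ 9.99999151e-01,  4.95425793e-04,  1.20501366e-03,
        -8.08929252e-04],
       [ 0.00000000e+00,  0.00000000e+00,  0.00000000e+00,
         1.00000000e+00]])}
t 7.65 p [0.5315 0.0463 0.0037] heading 80.0 w 0.349 F [ 0.3 -0.7 -0.5] down [-0. -0. -1.]
(252, 252) tool y 0.005 [ -2.8   5.  -17. ]
(252, 252) tool y 0.012 [  0.3  12.  -17.8]
(252, 252) tool y 0.019 [  3.5  19.  -18.5]
 table [0.515 0.053 0.   ] tile top [0.517 0.055 0.006]
(317, 252) tool y 0.005 [-2.8  5.  15.8]
(317, 252) tool y 0.012 [ 0.3 12.  16.6]
(317, 252) tool y 0.019 [ 3.5 19.  17.3]
 table [0.547 0.047 0.   ] tile top [0.547 0.05  0.006]
(310, 310) tool y 0.005 [31.   5.  13.1]
(310, 310) tool y 0.012 [35.7 12.  13.7]
(310, 310) tool y 0.019 [40.4 19.  14.4]
 table [0.539 0.014 0.   ] tile top [0.539 0.018 0.006]
```

The tile corner seen by the wrist camera (0.539, 0.017) matches the first measurement, so the pose is right. The tips must sit higher relative to the TCP than I assumed. I keep feeling downward in small steps.

apply_moves --pt "0.3 0 1.5 0 0 0 0" --pt "0.3 0 1.5 0 0 0 0" --pt "0.3 0 0 0 0 0 0"

```text
time: 7.95
tool_pos: [0.5313, 0.0463, 0.0005]
tool_rot: [0.454, -0.455, 0.542, -0.542]
contact_force: [-0.6, -0.0, -0.4]
gripper_width: 0.353
```

apply_moves --pt "0.3 0 1.5 0 0 0 0" --pt "0.3 0 1.5 0 0 0 0" --pt "0.3 0 0 0 0 0 0"

```text
time: 8.25
tool_pos: [0.5313, 0.0463, -0.0025]
tool_rot: [0.454, -0.455, 0.542, -0.542]
contact_force: [-0.5, 0.4, 0.5]
gripper_width: 0.346
```

apply_moves --pt "0.3 0 1 0 0 0 0" --pt "0.3 0 1 0 0 0 0" --pt "0.3 0 0 0 0 0 0"

```text
time: 8.55
tool_pos: [0.5314, 0.0463, -0.0044]
tool_rot: [0.454, -0.454, 0.542, -0.542]
contact_force: [0.4, -0.6, -0.5]
gripper_width: 0.35
```

apply_moves --pt "0.3 0 1.5 0 0 0 0" --pt "0.3 0 1.5 0 0 0 0" --pt "0.3 0 0 0 0 0 0"

```text
time: 8.85
tool_pos: [0.5318, 0.0463, -0.0069]
tool_rot: [-0.454, 0.454, -0.542, 0.542]
contact_force: [-0.6, -0.6, 3.0]
gripper_width: 0.353
```

apply_moves --pt "0.3 0 1 0 0 0 0" --pt "0.3 0 1 0 0 0 0" --pt "0.3 0 0 0 0 0 0"

```text
time: 9.15
tool_pos: [0.5319, 0.0463, -0.007]
tool_rot: [0.454, -0.455, 0.542, -0.541]
contact_force: [-8.8, -0.2, 15.9]
gripper_width: 0.348
```

apply_moves --pt "0.3 0 1 0 0 0 0" --pt "0.3 0 1 0 0 0 0" --pt "0.3 0 0 0 0 0 0"

```text
time: 9.45
tool_pos: [0.532, 0.0463, -0.007]
tool_rot: [0.454, -0.455, 0.542, -0.541]
contact_force: [-15.6, 0.7, 29.8]
gripper_width: 0.347
```

apply_moves --pt "0.3 0 1 0 0 0 0" --pt "0.3 0 1 0 0 0 0" --pt "0.3 0 0 0 0 0 0"

```text
time: 9.75
tool_pos: [0.532, 0.0463, -0.0071]
tool_rot: [0.453, -0.456, 0.542, -0.541]
contact_force: [-21.4, -0.4, 42.5]
gripper_width: 0.348
```

The table is at TCP z ≈ -0.0068; I went too far in that batch (42 N) and back off now. The working height for pushing is TCP z ≈ -0.0045.

apply_moves --pt "0.3 0 -9 0 0 0 0" --pt "0.3 0 -40 0 0 0 0" --pt "0.3 0 0 0 0 0 0"

```text
time: 10.05
tool_pos: [0.5357, 0.0462, 0.041]
tool_rot: [-0.457, 0.452, -0.539, 0.544]
contact_force: [1.9, 0.1, 1.0]
gripper_width: 0.345
```

```bash
python3 - <<'E'
from h import *
goto((.543,-.073,.04),105)
E
```

```text
t 10.05 p [0.5357 0.0462 0.041 ] heading 80.0 w 0.345 F [1.9 0.1 1. ] down [ 0.01 -0.   -1.  ]
shift mm [116.1   1.1  27.9] turn y -25.0
```

apply_moves --pt "0.3 29 0 7 0 0 0" --pt "0.3 29 0 7 0 0 0" --pt "0.3 29 0 7 0 0 0" --pt "0.3 29 0 7 0 0 0" --pt "0.3 0 0 0 0 -8.3 0" --pt "0.3 0 0 0 0 -8.3 0" --pt "0.3 0 0 0 0 -8.3 0" --pt "0.3 0 0 0 0 0 0"

```text
time: 10.85
tool_pos: [0.5386, -0.0728, 0.0351]
tool_rot: [-0.56, 0.56, -0.432, 0.431]
contact_force: [-0.9, 1.5, 0.1]
gripper_width: 0.351
```

```bash
python3 - <<'E'
from h import *
goto((.543,-.073,-.0045),105)
E
```

```text
t 10.85 p [ 0.5386 -0.0728  0.0351] heading 104.8 w 0.351 F [-0.9  1.5  0.1] down [-0.001  0.    -1.   ]
shift mm [ 1.3 39.6  4.2] turn y -0.2
```

apply_moves --pt "0.3 0 15 4 0 0 0" --pt "0.3 0 15 0 0 0 0" --pt "0.3 0 6 0 0 0 0" --pt "0.3 0 3.5 0 0 0 0" --pt "0.3 0 0 0 0 0 0"

```text
time: 11.35
tool_pos: [0.5422, -0.0716, -0.0045]
tool_rot: [-0.56, 0.561, -0.432, 0.431]
contact_force: [1.2, -0.5, 0.3]
gripper_width: 0.347
```

apply_moves --pt "0.3 -10 0 0 0 0 0" --pt "0.3 -10 0 0 0 0 0" --pt "0.3 -10 0 0 0 2.5 0" --pt "0.3 -10 0 0 0 2.5 0" --pt "0.3 -10 0 0 0 2.5 0" --pt "0.3 -10 0 0 0 2.5 0" --pt "0.3 -10 0 0 0 2.5 0" --pt "0.3 -10 0 0 0 2.5 0" --pt "0.3 0 0 0 0 0 0"

```text
time: 12.25
tool_pos: [0.5286, 0.0082, -0.0032]
tool_rot: [-0.5, 0.5, -0.5, 0.5]
contact_force: [1.0, -0.4, -0.1]
gripper_width: 0.35
```

```bash
python3 - <<'E'
from h import *
pose()
f=manip.grab_frame("wrist");cv2.imwrite("pics/w2.png",f)
E
```

```text
t 12.25 p [ 0.5286  0.0082 -0.0032] heading 90.0 w 0.35 F [ 1.  -0.4 -0.1] down [ 0.001  0.    -1.   ]
```

View pics/w2.png

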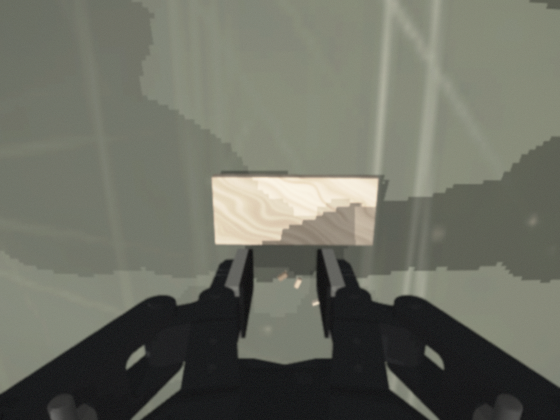

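The wrist view shows tile A flush against both fingers, spanning (212,176) to (378,244), so the rake works. I continue into the bay.

apply_moves --pt "0.3 -10 0 0 0 2.5 0" --pt "0.3 -10 0 0 0 2.5 0" --pt "0.3 -10 0 0 0 2.5 0" --pt "0.3 -10 0 0 0 2.5 0" --pt "0.3 -10 0 0 0 0 0" --pt "0.3 -10 0 0 0 0 0" --pt "0.3 -10 0 0 0 0 0" --pt "0.3 -10 0 0 0 0 0" --pt "0.3 -10 0 0 0 0 0" --pt "0.3 -10 0 0 0 0 0" --pt "0.3 -10 0 0 0 0 0" --pt "0.3 -10 0 0 0 0 0" --pt "0.3 -10 0 0 0 0 0" --pt "0.3 -10 0 0 0 0 0" --pt "0.3 -8 0 0 0 0 0" --pt "0.3 -3 0 0 0 0 0" --pt "0.3 10 0 0 0 0 0" --pt "0.3 0 -40 0 0 0 0" --pt "0.3 0 -50 0 0 0 0" --pt "0.3 0 0 0 0 0 0"

```text
time: 14.3
tool_pos: [0.5546, 0.1457, 0.0946]
tool_rot: [-0.458, 0.449, -0.54, 0.545]
contact_force: [0.8, 0.8, 1.1]
gripper_width: 0.349
```

```bash
python3 - <<'E'
from h import *
cv2.imwrite("pics/w3.png",manip.grab_frame("wrist"))
goto((.658,-.1905,.083),115)
E
```

```text
t 14.35 p [0.5526 0.1455 0.0913] heading 79.8 w 0.352 F [-0.1 -0.5 -0.1] down [ 0.009  0.001 -1.   ]
shift mm [312.1   9.  163.1] turn y -35.2
```

View pics/w3.png

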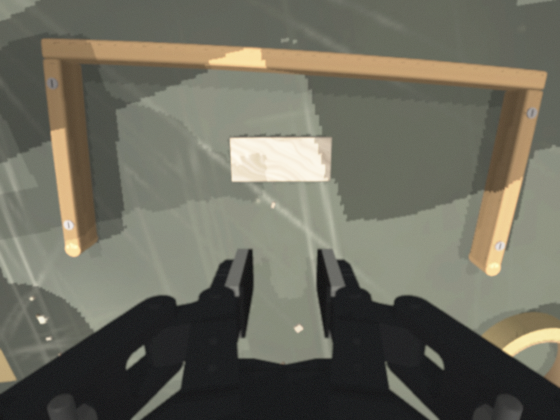

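A lies well inside the bay, spanning (230,137) to (331,182). Now B.

apply_moves --pt "0.3 39 0 20.4 0 0 0" --pt "0.3 39 0 20.4 0 0 0" --pt "0.3 39 0 20.4 0 0 0" --pt "0.3 39 0 20.4 0 0 0" --pt "0.3 39 0 20.4 0 0 0" --pt "0.3 39 0 20.4 0 0 0" --pt "0.3 39 0 20.4 0 0 0" --pt "0.3 39 0 20.4 0 0 0" --pt "0.3 0 0 0 0 -7 0" --pt "0.3 0 0 0 0 -7 0" --pt "0.3 0 0 0 0 -7 0" --pt "0.3 0 0 0 0 -7 0" --pt "0.3 0 0 0 0 -7 0" --pt "0.3 0 0 0 0 0 0" --pt "0.3 0 0 0 0 0 0"

```text
time: 15.85
tool_pos: [0.654, -0.19, 0.085]
tool_rot: [-0.595, 0.596, -0.382, 0.381]
contact_force: [0.7, -0.3, -0.2]
gripper_width: 0.351
```

```bash
python3 - <<'E'
from h import *
goto((.658,-.1905,-.0045),115)
E
```

```text
t 15.85 p [ 0.654 -0.19   0.085] heading 114.7 w 0.351 F [ 0.7 -0.3 -0.2] down [-0.002  0.001 -1.   ]
shift mm [ 2.2 89.5  3.6] turn y -0.3
```

apply_moves --pt "0.3 2 30 3.5 0 0 0" --pt "0.3 0 30 0 0 0 0" --pt "0.3 0 20 0 0 0 0" --pt "0.3 0 6 0 0 0 0" --pt "0.3 0 3.5 0 0 0 0" --pt "0.3 0 0 0 0 0 0"

```text
time: 16.45
tool_pos: [0.6593, -0.1904, -0.0026]
tool_rot: [0.596, -0.596, 0.381, -0.381]
contact_force: [-0.4, 0.3, 0.1]
gripper_width: 0.346
```

apply_moves --pt "0.3 -10 0.5 0 0 0 0" --pt "0.3 -10 0.5 0 0 0 0" --pt "0.3 -10 0 0 0 2.2 0" --pt "0.3 -10 0 0 0 2.2 0" --pt "0.3 -10 0 0 0 2.2 0" --pt "0.3 -10 0 0 0 2.2 0" --pt "0.3 -10 0 0 0 2.2 0" --pt "0.3 -10 0 0 0 2.2 0" --pt "0.3 -10 0 0 0 2.2 0" --pt "0.3 -10 0 0 0 2.2 0" --pt "0.3 -10 0 0 0 2.2 0" --pt "0.3 -10 0 0 0 2.2 0" --pt "0.3 -10 0 0 0 2.2 0" --pt "0.3 -10 0 0 0 2.2 0" --pt "0.3 -10 0 0 0 2.2 0" --pt "0.3 -10 0 0 0 2.2 0" --pt "0.3 -10 0 0 0 2.2 0" --pt "0.3 0 0 0 0 0 0"

```text
time: 18.25
tool_pos: [0.6264, -0.0246, -0.0032]
tool_rot: [-0.464, 0.463, -0.533, 0.534]
contact_force: [0.1, 0.1, 0.9]
gripper_width: 0.35
```

```bash
python3 - <<'E'
from h import *
cv2.imwrite("pics/w4.png",manip.grab_frame("wrist"))
p,h,M=pose();sim(p[:2],h,[(15,10,0)])
E
```

```text
t 18.3 p [ 0.6263 -0.0252 -0.0034] heading 82.0 w 0.353 F [ 0.2 -0.3 -0.9] down [ 0.001 -0.    -1.   ]
end [0.647 0.123] h 81.99481741378204 tile centre [0.651 0.15 ] bay (np.float64(0.0622), np.float64(-0.089))
```

View pics/w4.png

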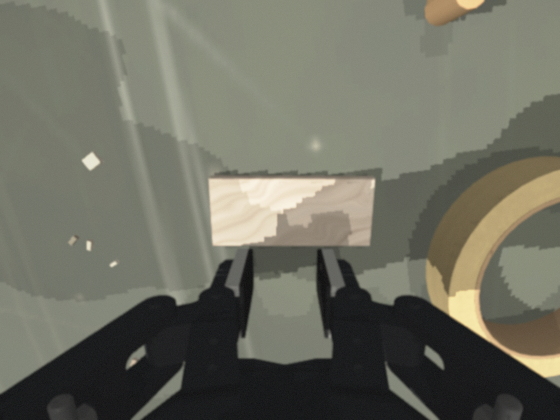

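B is flush at (210,178) to (375,246), with the masking tape clear to the right. I push on into the bay.

apply_moves --pt "0.3 -10 0 0 0 0 0" --pt "0.3 -10 0 0 0 0 0" --pt "0.3 -10 0 0 0 0 0" --pt "0.3 -10 0 0 0 0 0" --pt "0.3 -10 0 0 0 0 0" --pt "0.3 -10 0 0 0 0 0" --pt "0.3 -10 0 0 0 0 0" --pt "0.3 -10 0 0 0 0 0" --pt "0.3 -10 0 0 0 0 0" --pt "0.3 -10 0 0 0 0 0" --pt "0.3 -10 0 0 0 0 0" --pt "0.3 -10 0 0 0 0 0" --pt "0.3 -10 0 0 0 0 0" --pt "0.3 -10 0 0 0 0 0" --pt "0.3 -8 0 0 0 0 0" --pt "0.3 -3 0 0 0 0 0" --pt "0.3 10 0 0 0 0 0" --pt "0.3 0 -40 0 0 0 0" --pt "0.3 0 -50 0 0 0 0" --pt "0.3 0 0 0 0 0 0"

```text
time: 20.3
tool_pos: [0.6518, 0.1127, 0.095]
tool_rot: [-0.467, 0.459, -0.531, 0.538]
contact_force: [0.9, -0.1, 1.0]
gripper_width: 0.352
```

```bash
python3 - <<'E'
from h import *
goto((.456,-.2025,.09),115)
E
```

```text
t 20.3 p [0.6518 0.1127 0.095 ] heading 81.8 w 0.352 F [ 0.9 -0.1  1. ] down [ 0.015  0.001 -1.   ]
shift mm [ 339.8    1.9 -149. ] turn y -33.2
```

apply_moves --pt "0.3 0 -20 0 0 0 0" --pt "0.3 38 0 -16.6 0 0 0" --pt "0.3 38 0 -16.6 0 0 0" --pt "0.3 38 0 -16.6 0 0 0" --pt "0.3 38 0 -16.6 0 0 0" --pt "0.3 38 0 -16.6 0 0 0" --pt "0.3 38 0 -16.6 0 0 0" --pt "0.3 38 0 -16.6 0 0 0" --pt "0.3 38 0 -16.6 0 0 0" --pt "0.3 36 0 -16.6 0 0 0" --pt "0.3 0 0 0 0 -6.6 0" --pt "0.3 0 0 0 0 -6.6 0" --pt "0.3 0 0 0 0 -6.6 0" --pt "0.3 0 0 0 0 -6.6 0" --pt "0.3 0 0 0 0 -6.6 0" --pt "0.3 0 0 0 0 0 0" --pt "0.3 0 0 0 0 0 0"

```text
time: 22.0
tool_pos: [0.4499, -0.2024, 0.1058]
tool_rot: [-0.595, 0.595, -0.381, 0.382]
contact_force: [0.3, -0.4, 1.0]
gripper_width: 0.35
```

```bash
python3 - <<'E'
from h import *
goto((.456,-.2025,-.0045),115)
E
```

```text
t 22.0 p [ 0.4499 -0.2024  0.1058] heading 114.7 w 0.35 F [ 0.3 -0.4  1. ] down [ 0. -0. -1.]
shift mm [  2.6 110.3   5.5] turn y -0.3
```

apply_moves --pt "0.3 2.5 30 5.5 0 0 0" --pt "0.3 0 30 0 0 0 0" --pt "0.3 0 25 0 0 0 0" --pt "0.3 0 15 0 0 0 0" --pt "0.3 0 6 0 0 0 0" --pt "0.3 0 4 0 0 0 0" --pt "0.3 0 0 0 0 0 0"

```text
time: 22.7
tool_pos: [0.4564, -0.2022, -0.0039]
tool_rot: [-0.596, 0.596, -0.381, 0.381]
contact_force: [-0.7, 1.2, 0.3]
gripper_width: 0.347
```

apply_moves --pt "0.3 -10 0 0 0 0 0" --pt "0.3 -10 0 0 0 0 0" --pt "0.3 -10 0 0 0 2.4 0" --pt "0.3 -10 0 0 0 2.4 0" --pt "0.3 -10 0 0 0 2.4 0" --pt "0.3 -10 0 0 0 2.4 0" --pt "0.3 -10 0 0 0 2.4 0" --pt "0.3 -10 0 0 0 2.4 0" --pt "0.3 -10 0 0 0 2.4 0" --pt "0.3 -10 0 0 0 2.4 0" --pt "0.3 -10 0 0 0 2.4 0" --pt "0.3 -10 0 0 0 2.4 0" --pt "0.3 -10 0 0 0 2.4 0" --pt "0.3 -10 0 0 0 2.4 0" --pt "0.3 -10 0 0 0 2.4 0" --pt "0.3 -10 0 0 0 2.4 0" --pt "0.3 -10 0 0 0 2.4 0" --pt "0.3 0 0 0 0 0 0"

```text
time: 24.5
tool_pos: [0.427, -0.0365, -0.0038]
tool_rot: [-0.45, 0.449, -0.546, 0.546]
contact_force: [0.1, 0.2, -0.6]
gripper_width: 0.349
```

```bash
python3 - <<'E'
from h import *
cv2.imwrite("pics/w5.png",manip.grab_frame("wrist"))
p,h,M=pose();sim(p[:2],h,[(20,10,0)])
E
```

```text
t 24.55 p [ 0.4269 -0.0371 -0.0038] heading 79.0 w 0.349 F [ 0.8  0.6 -0.1] down [ 0.001 -0.    -1.   ]
end [0.465 0.159] h 79.00462792804497 tile centre [0.47  0.186] bay (np.float64(0.0554), np.float64(0.095))
```

View pics/w5.png

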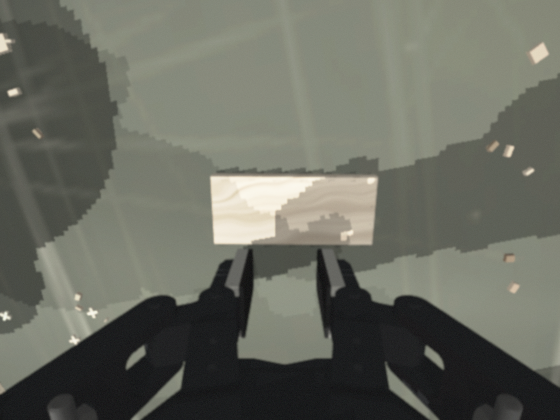

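C is also flush, at (210,176) to (377,244). Final push.

apply_moves --pt "0.3 -13 0 0 0 0 0" --pt "0.3 -13 0 0 0 0 0" --pt "0.3 -13 0 0 0 0 0" --pt "0.3 -13 0 0 0 0 0" --pt "0.3 -13 0 0 0 0 0" --pt "0.3 -13 0 0 0 0 0" --pt "0.3 -13 0 0 0 0 0" --pt "0.3 -13 0 0 0 0 0" --pt "0.3 -13 0 0 0 0 0" --pt "0.3 -13 0 0 0 0 0" --pt "0.3 -13 0 0 0 0 0" --pt "0.3 -13 0 0 0 0 0" --pt "0.3 -13 0 0 0 0 0" --pt "0.3 -13 0 0 0 0 0" --pt "0.3 -10 0 0 0 0 0" --pt "0.3 -8 0 0 0 0 0" --pt "0.3 -3 0 0 0 0 0" --pt "0.3 10 0 0 0 0 0" --pt "0.3 0 -40 0 0 0 0" --pt "0.3 0 -50 0 0 0 0"

```text
time: 26.55
tool_pos: [0.4612, 0.1501, 0.0835]
tool_rot: [0.446, -0.451, 0.548, -0.545]
contact_force: [1.6, -0.2, 0.8]
gripper_width: 0.348
```

apply_moves --pt "0.3 45 -10 0 0 0 0" --pt "0.3 45 0 0 0 0 0" --pt "0.3 45 0 0 0 0 0" --pt "0.3 45 0 0 0 0 0" --pt "0.3 45 0 0 0 0 0" --pt "0.3 45 0 0 0 0 0" --pt "0.3 45 0 0 0 0 0" --pt "0.3 45 0 0 0 0 0" --pt "0.3 45 0 0 0 0 0" --pt "0.3 0 0 0 0 0 0" --pt "0.3 0 0 0 0 0 0"

```text
time: 27.65
tool_pos: [0.3851, -0.2466, 0.0955]
tool_rot: [0.448, -0.448, 0.547, -0.547]
contact_force: [-0.6, 0.3, 0.6]
gripper_width: 0.352
```

```bash
python3 - <<'E'
from h import *
pose()
f=manip.grab_frame("top");a=(.3,.8,-.35,.35,1000)
o=ortho(f,"top",*a,z=.006)
g=cv2.cvtColor(o,cv2.COLOR_BGR2GRAY);m=((g>135)*255).astype(np.uint8)
m=cv2.morphologyEx(m,cv2.MORPH_OPEN,np.ones((5,5)))
for k in cv2.findContours(m,0,2)[0]:
    r=cv2.minAreaRect(k)
    if 1200<cv2.contourArea(k)<3500: print(np.array(r[1]).round(),[tuple(map(float,bay((a[1]-p[1]/1000,a[3]-p[0]/1000)))) for p in cv2.boxPoints(r)])
for n in[O-.15*V,O+.15*V]: cv2.circle(o,(int((a[3]-n[1])*1000),int((a[1]-n[0])*1000)),2,(0,0,255),-1)
cv2.imwrite("pics/o2.png",o)
E
```

```text
t 27.65 p [ 0.3851 -0.2466  0.0955] heading 78.7 w 0.352 F [-0.6  0.3  0.6] down [-0.     0.001 -1.   ]
[32. 53.] [(0.0761, 0.109), (0.0779, 0.0563), (0.046, 0.0552), (0.0441, 0.1079)]
```

View pics/o2.png

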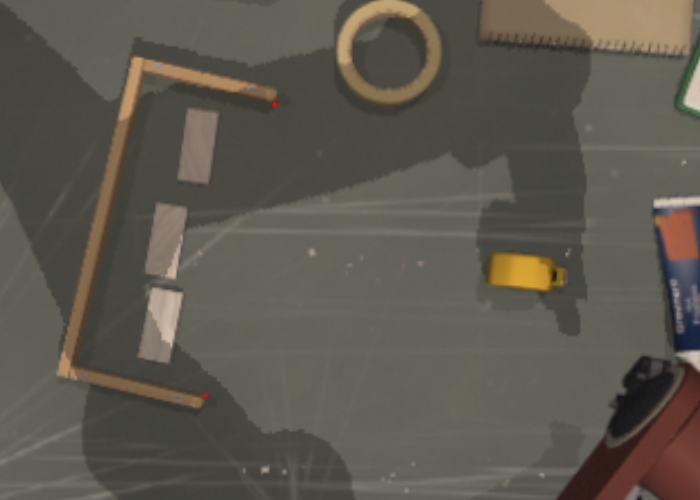

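The top view shows all three tiles flat and apart inside the bay, at about (198,147), (166,240) and (160,325). They are roughly 40 mm or more inside the mouth line between the red dots, and the bystanders look unmoved. I hand the job in.

```bash
python3 -c "
from plant import manip
print(manip.job_done())"
```

```text
the job is handed in; nothing more can be done
None
```

I swept all three tiles into the bay with the partly open fingertips, one at a time, pushing each on its long edge along a curved path. I handed the job in at about 28 s of the 72 s allowed; no verdict was reported.

- **Tile positions:** In the last top view all three tiles lie flat and apart. The one the script measured (C) is 44 mm inside the mouth line at its nearest corner, and A and B are about 40 mm or more inside by eye. My automatic corner check failed on A and B because they lie in shadow. It also saw only 53 mm of C's 72 mm length.
- **Bystanders:** The tape measure, masking tape and glue tube look unmoved in the same view. I did not measure them again.
- **Tip height:** The first pass over A went above it, because the fingertips met the table at TCP z ≈ -0.007 m, not the +0.019 m I expected from `tcp_to_tips`. I had to feel for the table.
- **Contact force:** While feeling for the table I pressed the fingertips down with up to 42 N vertically (about 48 N in total). That is below the 120 N wrist limit and was on the fingertips only, but above the 40 N limit set for the arm or gripper body.

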